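Press the tube lids shut along the row and start the mixer

ROBOT

A 7-joint arm with a two-finger parallel gripper is mounted at the origin on a cart in front of the work surface, level with it; the furniture and walls round the work are solid. World frame = base frame: x ahead of the robot, y to its left, z up, the work surface at z = 0. Lengths are in m, angles in rad, forces in N, time in s.
With the tool pointing down it reaches from about 0.425 to 0.95 m from the base axis. Payload 4.7 kg.
Tool frame: the origin (TCP) lies midway between the tips of the shut fingers; the grasp point (between the pads) lies r.grip_point_offset behind it (r.grip_point_offset is the distance from the TCP to the grasp point, in m); z points along the fingers, y is the line along which they close (so a half turn about z gives the same grasp; the last joint's range is limited). The gripper opens to 85 mm and grips with 20 to 120 N. Pads are 22 mm wide; open, the fingers measure 114 mm over their backs; the gripper's body (76 mm by 85 mm) begins 54 mm behind the grasp point. The pads swing forward as they close: fully open they stand 13 mm farther back than shut.
Start: joints at [1.179, 0.469, -0.049, 1.532, 0.024, 1.141, -0.082], TCP at [0.24, -0.631, 0.231] pointing down, gripper open.
Joint ranges: [-2.59, 2.59], [-0.33, 1.99], [-1.39, 1.29], [0.1, 2.45], [-1.04, 4.18], [0.21, 1.99], [-2.66, 2.66]. Speed limits (rad/s): [2.57, 2.57, 3.14, 3.14, 3.14, 3.14, 3.14].

INTERFACE

Orientations are given as [roll, pitch, yaw] about the fixed x, y, z axes, in that order (R = Rz(yaw) Ry(pitch) Rx(roll)).
In Python, from station import r gives the robot as it stands. The module is installed in compiled form; this text tells all that it offers.
- The arm moves only by the tool step_arm, never from a script. Its argument "series" is a list of rows, each a list of 5 numbers: the shift along the tool's x, y, z in cm, then the turn about the tool's z in rad, then the closure, from 0 (fully open) to 1 (shut). In form: [[dx, dy, dz, yaw, gripper], ...]. A call has 1 to 12 rows; each row is the pose to reach, as a shift and turn from the pose commanded when the call began, along the tool's axes at that moment; what a row does not reach only later rows make up. A row lasts 1/8 s, in which the tool goes at most 62.5 mm and 10.7 degrees, less where a joint would pass 70% of its speed; a pose out of reach is approached as far as the arm can. A call with a gripper value outside its range is refused whole. The fingers move at their own pace and stop on an object; "grip_force" is the grip in N (left out, the last holds). Time passes only in rows, so rows that repeat a pose let the fingers close. It gives the time, the measured TCP pose, the force, the opening and the grip force at its end, in the units of the state.
- r.get_state(): the state, without advancing time (a new reading comes with each control period).
- r.snapshot(name): name is "scene" or "side" or "wrist"; returns (picture, depth): 400x640x3 uint8, blue, green, red; 400x640 float32, m along the optical axis (not along the pixel's ray), 0 where there is no reading.
- r.camera_info(name): a dict with "mtx" (3x3 intrinsics, pixels), "k1" (the pictures are not rectified: a ray, as slopes to the right and down, at radius r is drawn at 1 + k1 r^2 times it, then the intrinsics apply), "view" (4x4, takes a point from world to camera coordinates). Camera axes: x right, y down, z forward; pixel columns grow to the right and rows downward; lengths in m; the calibration is good to about 2 mm. A picture is of the moment at which its call begins: read the wrist's pose just before it. camera_info takes no time and is no camera call; for the wrist camera it gives the pose at the moment of the call.
- r.hand_in(): hands the job in; it is judged then, once.
The state is a dict: "time_s": time; "joint_pos": joint angles; "joint_vel": joint speeds; "tau": joint torques, N m; "ee_pos": TCP position; "tool_rot": TCP orientation; "contact_force": force on the tool from outside, world axes, zero at the start; "ft_torque": the same for the moment, N m; "opening": opening from 0.0 (shut) to 1.0 (fully open); "grasp_force": force on a finger pad.
Only numpy, scipy, OpenCV 4.12 (cv2) and the standard library are available. Lean on these libraries where they do the work, as an engineer would, in place of code of your own. Each camera call takes 0.05 s, during which the arm holds its last target. There are 200 camera calls.

TASK

Close the six sample tubes standing in the mixer's block, whose blue hinged lids are ajar: with the fingertips, run lightly along the row from the left end to the right, the way the lids lie from hinge to lip, so that each lid in turn is pressed fully shut. When all six are shut, press the green start key down. Do not press hard on the tubes or pull any tube up, never press the red stop key, and leave the other things on the bench where they stand.

Things in the scene. Friction and masses are not known exactly. Their poses are not given: they have to be found in the camera images.
- mixer: tube mixer, fixed, 240 x 250 mm (its x, y). Origin: centre of its underside, on the bench; x points from its white console (robot side, top at z 86 mm) to the aluminium block behind, y along the tube row to the left. Block: 52 x 205 mm, centre x = +62 mm, flat top at z 108 mm. Six tubes stand in it 31 mm apart, tube_1 at y = +77.5 mm (left) to tube_6 at y = -77.5 mm (right)
- tube_1: loose clear 5 ml tube with an attached blue snap lid, its collar resting on the block. Origin: on its axis, underside of the collar (level with the block's top). Own +y, within 0.2 rad of the mixer's, points to the lid's hinge. Mouth 14 mm above the origin; shut lid: a disc 20 mm across, top 17.4 mm above the origin
- tube_2: tube 2 of 6 counted from the left end, as tube_1
- tube_3: tube 3 of 6 counted from the left end, as tube_1
- tube_4: tube 4 of 6 counted from the left end, as tube_1
- tube_5: tube 5 of 6 counted from the left end, as tube_1
- tube_6: tube 6 of 6 counted from the left end, as tube_1
- lid_1 (a joint): opening of tube_1's lid, rad: 0 = shut; starts at 0.3 to 0.7. The hinge, along the tube's x, lies 11.5 mm from its axis at +y, 13.7 mm above its origin; the lid reaches 27 mm from it to -y, ending in a lip. Stiff, stays where left (0.014 N m: under 1 N pressed at the lip, several N near the hinge)
- lid_2 (a joint): opening of the lid of tube_2, as lid_1
- lid_3 (a joint): opening of the lid of tube_3, as lid_1
- lid_4 (a joint): opening of the lid of tube_4, as lid_1
- lid_5 (a joint): opening of the lid of tube_5, as lid_1
- lid_6 (a joint): opening of the lid of tube_6, as lid_1
- start_key (a joint): travel of the green round start key, m: 0 = up, 0.005 = fully down; a spring pushes it back (1 N to begin, 4.6 N fully down)
- start_key_top (a point): centre of the top of the green start key (25 mm across, facing up, 10 mm above the console), at the right end of the console
- stop_key (a joint): travel of the red stop key of the same make, 180 mm to the left of the green one: 0 = up, 0.005 = fully down
- beaker: empty clear beaker, 73 mm across, 92 mm tall, loose bystander; origin at the centre of its underside
- vial_4: clear vial with a blue cap, 33 mm across, 62 mm tall, loose bystander; origin at the centre of its underside
- sample_bottle_2: white sample bottle, 54 mm across, 98 mm tall, loose bystander; origin at the centre of its underside
- sample_bottle_3: white sample bottle, 54 mm across, 98 mm tall, loose bystander; origin at the centre of its underside
- loose_cap: white screw cap, 39 mm across, 16 mm high, loose bystander; origin at the centre of its underside

How it is judged:
By the outcome, as a careful person would: the job done as asked, in the order asked, and still so for the second after the job is handed in, with the robot touching nothing.
It also fails if it takes over 48 s, if anything falls off the work surface, if the arm or the gripper's body presses on something with over 40 N, if the wrist force passes 120 N, or if a joint passes its speed limit or range.

## Working session

There is one attempt and no reset: what is moved stays moved. The work goes in short steps, Python scripts to look and compute and a tool call to move; the robot and the scene stay as the last step left them, time stands still between calls to the robot, and variables do not carry over. Pictures are saved under pics/ and viewed, at most 10 in all, crops included, and the job is handed in when it is done.

Besides the shell and the picture viewer there is one more tool, called after "Call:" as name([rows], argument=value, ...), one row to a line, values as JSON. step_arm: Moves the arm, as the interface text tells. Its arguments: {"type":"object","properties":{"series":{"type":"array"},"grip_force":{"type":"number"}},"required":["series"]}

```bash
mkdir -p pics; cat > h.py <<'E'
from station import r
import numpy as np, cv2
def ray(cam,uv,info=None):
    i=info or r.camera_info(cam); K=np.array(i["mtx"]);k=i["k1"];V=np.array(i["view"])
    uv=np.atleast_2d(np.float64(uv))
    p=cv2.undistortPoints(uv[:,None,:],K,np.array([k,0,0,0,0.]))[:,0]
    d=np.c_[p,np.ones(len(p))]@V[:3,:3]; o=-V[:3,:3].T@V[:3,3]
    return o,d
def onz(cam,uv,z,info=None):
    o,d=ray(cam,uv,info); return o+d*((z-o[2])/d[:,2])[:,None]
def cloud(cam,depth,info=None):
    v,u=np.mgrid[0:400,0:640]; o,d=ray(cam,np.c_[u.ravel(),v.ravel()],info)
    return (o+d*depth.ravel()[:,None]).reshape(400,640,3)
E
python3 - <<'E'
from h import *
s=r.get_state();print({k:np.round(v,3) for k,v in s.items()},r.grip_point_offset)
for c in("scene","side"):
    im,d=r.snapshot(c);cv2.imwrite(f"pics/{c}0.png",im);np.savez(f"pics/{c}0.npz",im=im,d=d)
    i=r.camera_info(c);V=np.array(i["view"]);print(c,-V[:3,:3].T@V[:3,3],V[2,:3],i["mtx"])
E
```

```text
{'time_s': np.float64(0.0), 'joint_pos': array([ 1.179,  0.469, -0.049,  1.534,  0.024,  1.141, -0.082]), 'joint_vel': array([-0.   , -0.   , -0.001, -0.001,  0.   , -0.   , -0.   ]), 'tau': array([ 0.0000e+00, -5.1031e+01, -4.7000e-02, -2.3771e+01,  1.1000e-02,
        7.0000e-03, -0.0000e+00]), 'ee_pos': array([ 0.239, -0.631,  0.23 ]), 'tool_rot': array([-3.14 ,  0.   ,  0.363]), 'contact_force': array([-0.345, -0.733,  0.229]), 'ft_torque': array([0.001, 0.001, 0.025]), 'grasp_force': np.float64(0.0), 'opening': np.float64(0.995)} 0.0187
scene [0.03571546 0.76220838 1.06179505] [ 0.34563264 -0.59232607 -0.72779661] [[409.74357105   0.         318.8299907 ]
 [  0.         409.74357105 201.91110096]
 [  0.           0.           1.        ]]
side [0.00960995 0.84337133 0.59997288] [ 0.44724756 -0.77209329 -0.45148818] [[366.7526949    0.         320.98027062]
 [  0.         366.7526949  197.73060885]
 [  0.           0.           1.        ]]
```

View pics/scene0.png

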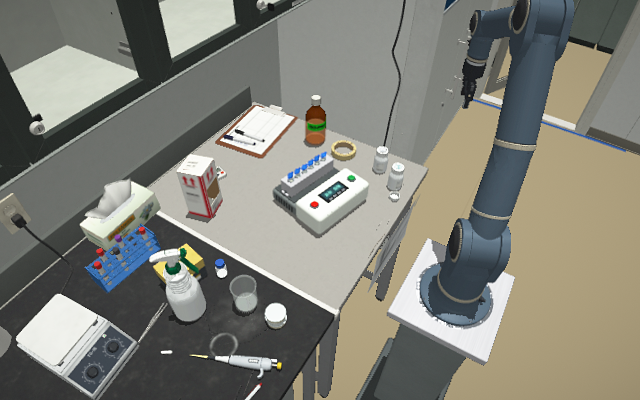

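View pics/side0.png

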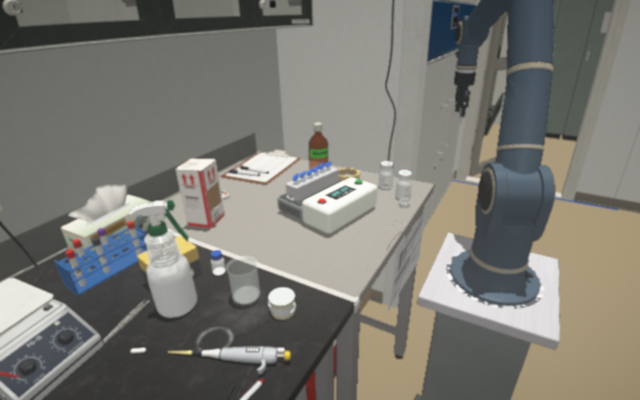

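The scene view shows the mixer with the red key near (314,204), the green key near (351,178) and the blue lids from (290,176) to (324,157). The side view shows the same keys at (322,201) and (359,182).

```bash
python3 - <<'E'
from h import *
D={}
for c,box in(("scene",(270,380,140,240)),("side",(270,390,150,240))):
    z=np.load(f"pics/{c}0.npz");im=z["im"];P=cloud(c,z["d"]);hsv=cv2.cvtColor(im,cv2.COLOR_BGR2HSV)
    u0,u1,v0,v1=box
    for n,lo,hi in(("red",(0,150,90),(8,255,255)),("green",(50,130,60),(85,255,255)),("blue",(100,120,90),(125,255,255))):
        m=cv2.inRange(hsv,lo,hi);b=np.zeros_like(m);b[v0:v1,u0:u1]=m[v0:v1,u0:u1]
        N,L,S,C=cv2.connectedComponentsWithStats(b)
        for k in range(1,N):
            if S[k,4]>=10:
                q=P[L==k];print(c,n,C[k].round(1),S[k,4],np.median(q,0).round(4),"zmax",q[:,2].max().round(3))
                if n!="blue" and S[k,4]>20:D[c,n]=C[k]
    if c=="scene":
        for n,u,v in(("b3",382,150),("b2",397,168),("cap",395,196)): print(n,onz(c,(u,v),0.098).round(3))
        cv2.imwrite("pics/crop0.png",cv2.resize(im[130:250,260:420],None,fx=5,fy=5,interpolation=cv2.INTER_CUBIC))
for n in("red","green"):
    if ("scene",n) in D and ("side",n) in D:
        o1,d1=ray("scene",D["scene",n]);o2,d2=ray("side",D["side",n])
        A=np.c_[d1[0],-d2[0]];t=np.linalg.lstsq(A,o2-o1,rcond=None)[0]
        print(n,(o1+t[0]*d1[0]).round(4),(o2+t[1]*d2[0]).round(4), onz("scene",D["scene",n],.096).round(4),onz("side",D["side",n],.096).round(4))
E
```

```text
scene red [314. 204.] 31 [ 0.5019 -0.0079  0.0964] zmax 0.1
scene green [351.  177.4] 25 [ 0.461  -0.1819  0.0952] zmax 0.101
scene blue [323.  154.5] 22 [ 0.5859 -0.1991  0.1296] zmax 0.135
scene blue [306.9 164.3] 98 [ 0.6044 -0.1272  0.1307] zmax 0.141
scene blue [290. 175.] 27 [ 0.6224 -0.0485  0.1323] zmax 0.141
b3 [[ 0.434 -0.373  0.098]]
b2 [[ 0.346 -0.311  0.098]]
cap [[ 0.295 -0.18   0.098]]
side red [321.5 200.2] 12 [ 0.4999 -0.0057  0.0955] zmax 0.097
side green [317.8 153.1] 80 [ 0.7203 -0.3661  0.0895] zmax 0.108
side blue [327.7 163.7] 13 [ 0.5849 -0.2027  0.1289] zmax 0.133
side blue [315.4 168.6] 49 [ 0.5985 -0.1408  0.1303] zmax 0.6
side blue [302.  174.4] 12 [ 0.6132 -0.0777  0.1308] zmax 0.134
side blue [295.1 176.9] 14 [ 0.6201 -0.0482  0.1311] zmax 0.137
green [0.3724 0.0152 0.2979] [0.4608 0.0756 0.2778] [[ 0.4613 -0.1822  0.096 ]] [[ 0.7153 -0.3576  0.096 ]]
```

View pics/crop0.png

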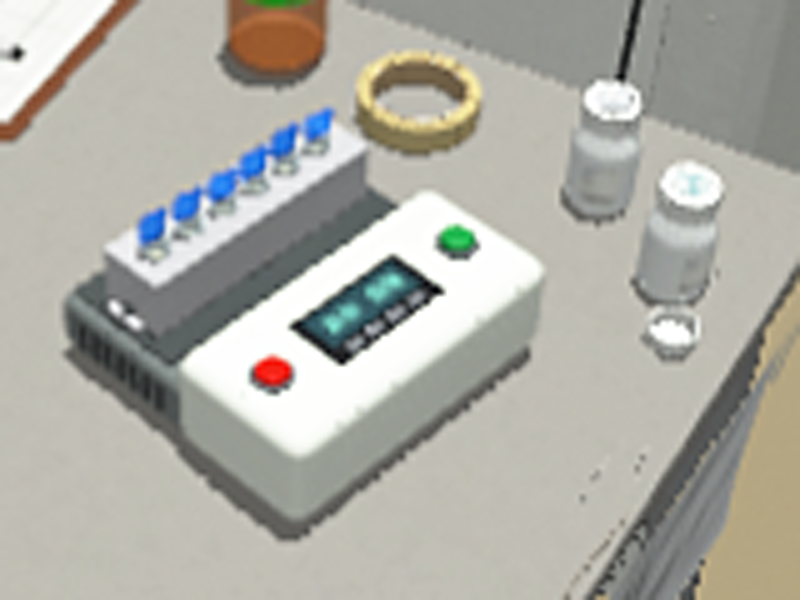

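The crop shows six ajar lids between (150,228) and (318,125), the red key at (272,372) and the green key at (458,240). The two bottles and the cap stand at the right. The mixer yaw is about -0.23. I'll check what stands tall nearby, then move.

```bash
python3 - <<'E'
from h import *
z=np.load("pics/scene0.npz");P=cloud("scene",z["d"]).reshape(-1,3)
q=P[(P[:,2]>.11)&(P[:,2]<.6)&(P[:,0]>.2)&(P[:,0]<.95)&(P[:,1]>-.7)&(P[:,1]<.2)]
g=np.floor(q[:,:2]/.05).astype(int)
for k in np.unique(g,axis=0):
    s=q[(g==k).all(1)]
    if len(s)>5: print((k*.05).round(2),len(s),s[:,2].max().round(3))
E
```

```text
[ 0.2  -0.65] 375 0.587
[ 0.2 -0.6] 644 0.595
[ 0.2  -0.55] 119 0.6
[ 0.2 -0.5] 48 0.6
[ 0.25 -0.7 ] 35 0.316
[ 0.25 -0.65] 270 0.58
[ 0.25 -0.6 ] 271 0.591
[ 0.4 -0.7] 11 0.383
[ 0.45 -0.7 ] 34 0.531
[ 0.5 -0.7] 55 0.489
[ 0.55 -0.7 ] 100 0.521
[ 0.55 -0.25] 32 0.135
[ 0.55 -0.2 ] 73 0.141
[ 0.55 -0.15] 34 0.136
[ 0.55 -0.1 ] 7 0.112
[ 0.6 -0.2] 14 0.14
[ 0.6  -0.15] 75 0.136
[ 0.6 -0.1] 88 0.142
[ 0.6  -0.05] 48 0.138
[ 0.7  -0.45] 53 0.209
[ 0.7 -0.4] 291 0.208
[ 0.75 -0.4 ] 89 0.577
[ 0.75 -0.35] 72 0.591
[ 0.75 -0.3 ] 123 0.6
[ 0.75 -0.25] 126 0.599
[ 0.75 -0.2 ] 122 0.6
[ 0.75 -0.15] 155 0.6
[ 0.75 -0.1 ] 167 0.6
[ 0.75 -0.05] 174 0.6
[0.75 0.  ] 187 0.6
[0.75 0.05] 207 0.6
[0.75 0.1 ] 234 0.6
[0.75 0.15] 240 0.6
[ 0.8 -0.3] 30 0.586
[ 0.8  -0.15] 9 0.585
[ 0.8 -0.1] 73 0.586
[ 0.8  -0.05] 78 0.588
[0.8 0. ] 83 0.588
[0.8  0.05] 187 0.587
[0.8 0.1] 354 0.588
[0.8  0.15] 310 0.585
[ 0.85 -0.3 ] 9 0.584
[ 0.85 -0.2 ] 10 0.585
[ 0.85 -0.15] 95 0.587
[ 0.85 -0.1 ] 123 0.588
[ 0.85 -0.05] 143 0.587
[0.85 0.  ] 152 0.587
[0.85 0.05] 184 0.587
[0.85 0.1 ] 214 0.587
[0.85 0.15] 325 0.202
[ 0.9 -0.7] 6 0.342
[ 0.9  -0.25] 14 0.586
[ 0.9 -0.2] 95 0.587
[ 0.9  -0.15] 119 0.587
[ 0.9 -0.1] 111 0.586
[ 0.9  -0.05] 122 0.587
[0.9 0. ] 133 0.587
[0.9  0.05] 74 0.588
[0.9 0.1] 27 0.201
```

Call:
step_arm([
  [1, -0.7, -1.5, 0, 0.5],
  [5, -3, -3, 0.05, 1],
  [10, -6.5, -3, 0.15, 1],
  [15.5, -10.3, -3, 0.25, 1],
  [21, -14, -3, 0.35, 1],
  [26.5, -17.5, -3, 0.45, 1],
  [32, -21, -3, 0.55, 1],
  [37.5, -24.7, -3, 0.595, 1],
  [43, -28.3, -3, 0.595, 1],
  [48, -31.7, -3, 0.595, 1],
  [51, -33.8, -3, 0.595, 1],
  [52.1, -34.4, -3, 0.595, 1],
], grip_force=40)

```text
time_s: 1.6
ee_pos: [0.6065, -0.1182, 0.2623]
tool_rot: [-3.139, -0.001, -0.224]
contact_force: [-1.1, 0.2, 0.3]
opening: 0.002
grasp_force: 0.0
```

```bash
python3 - <<'E'
from h import *
im,d=r.snapshot("wrist");s=r.get_state();i=r.camera_info("wrist");np.savez("pics/w1.npz",im=im,d=d);cv2.imwrite("pics/w1.png",im)
print(s["ee_pos"].round(4),s["tool_rot"].round(4),s["contact_force"].round(2));V=np.array(i["view"]);print(-V[:3,:3].T@V[:3,3],V[2,:3])
P=cloud("wrist",d,i);hsv=cv2.cvtColor(im,cv2.COLOR_BGR2HSV)
for n,lo,hi in(("red",(0,150,90),(8,255,255)),("green",(50,130,60),(85,255,255)),("blue",(100,120,90),(125,255,255))):
    b=cv2.inRange(hsv,lo,hi);N,L,S,C=cv2.connectedComponentsWithStats(b)
    for k in range(1,N):
        if S[k,4]>=60:
            q=P[L==k];print(n,C[k].round(1),S[k,4],np.median(q,0).round(4),"z",np.percentile(q[:,2],[2,50,98]).round(4))
E
```

```text
[ 0.6065 -0.1193  0.2621] [-3.1393e+00 -1.5000e-03 -2.2520e-01] [0.35 0.35 0.44]
[ 0.67682985 -0.13606894  0.40379724] [-0.27711046  0.06543294 -0.95860749]
red [242.6 288.4] 103 [ 0.5121 -0.0132  0.0943] z [0.0911 0.0943 0.0959]
green [418.1 292.8] 85 [ 0.4669 -0.1927  0.0949] z [0.0935 0.0949 0.0964]
blue [384.7 191.4] 412 [ 0.5945 -0.1717  0.1314] z [0.1219 0.1314 0.1395]
blue [423.2 191.2] 456 [ 0.5862 -0.2044  0.1276] z [0.1226 0.1276 0.1315]
```

View pics/w1.png

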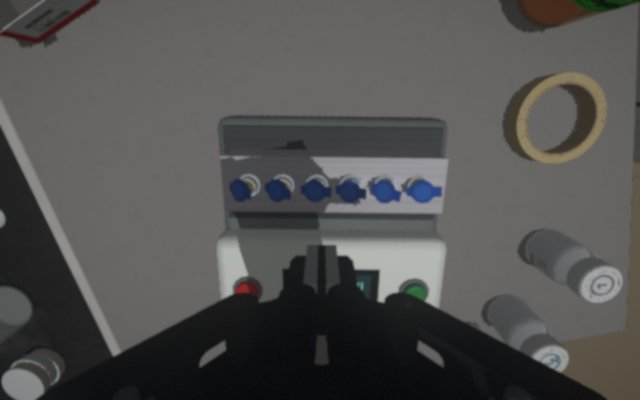

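The wrist view shows the six lids from (240,188) to (425,190), the red key near (247,290) and the green key near (415,292). All are partly shaded, so I'll re-measure with looser masks and a zoom.

```bash
python3 - <<'E'
from h import *
i=r.camera_info("wrist")
im,d=r.snapshot("wrist");np.savez("pics/w2.npz",im=im,d=d)
P=cloud("wrist",d,i);hsv=cv2.cvtColor(im,cv2.COLOR_BGR2HSV)
yw=-.232;c0=np.array([.4815,-.095])
ex=np.array([np.cos(yw),np.sin(yw)]);ey=np.array([-ex[1],ex[0]])
for n,lo,hi in(("red",(0,120,25),(10,255,255)),("green",(45,100,25),(90,255,255)),("blue",(98,110,25),(128,255,255))):
    b=cv2.inRange(hsv,lo,hi);b[330:]=0;b[:130]=0;N,L,S,C=cv2.connectedComponentsWithStats(b)
    for k in range(1,N):
        if S[k,4]>=60 and C[k][0]>200 and C[k][0]<460:
            q=P[L==k]; x0,y0,w,h=S[k,:4]
            print(n,C[k].round(1),S[k],onz("wrist",(x0+w/2-.5,y0+h/2-.5),.096,i).round(4)[0],np.median(q,0).round(4),"z",np.percentile(q[:,2],[2,50,98]).round(4))
            if n=="blue":
                m=(q[:,:2]-c0)@np.c_[ex,ey]; print("   mixer-ish x,y ranges",np.percentile(m,[3,97],axis=0).round(4).tolist())
# block edges from depth: top plane
blk=(np.abs(P[...,2]-.108)<.004)&(np.mgrid[0:400,0:640][0]<240)
bb=np.zeros((400,640),np.uint8);bb[blk]=255;N,L,S,C=cv2.connectedComponentsWithStats(bb);k=1+S[1:,4].argmax()
rc=cv2.minAreaRect(np.float32(P[L==k][:,:2]*1000));print("block",rc,np.median(P[L==k][:,2]),S[k])
cv2.imwrite("pics/c2.png",cv2.resize(cv2.convertScaleAbs(im[140:310,210:460],alpha=1.6),None,fx=3.2,fy=3.2,interpolation=cv2.INTER_CUBIC))
E
```

```text
red [246.6 288.9] [235 283  23  13 199] [ 0.5116 -0.0168  0.096 ] [ 0.5116 -0.0178  0.0944] z [0.0893 0.0944 0.3072]
green [416.2 291.8] [405 286  21  15 191] [ 0.4678 -0.189   0.096 ] [ 0.469  -0.1909  0.0947] z [0.0921 0.0947 0.3083]
blue [239.1 191.3] [230 181  20  21 296] [ 0.6152 -0.041   0.096 ] [ 0.6225 -0.0521  0.1331] z [0.1251 0.1331 0.1407]
   mixer-ish x,y ranges [[0.1197, 0.0653], [0.1348, 0.0829]]
blue [276.5 191.5] [265 181  25  21 357] [ 0.6072 -0.0761  0.096 ] [ 0.6148 -0.0824  0.1316] z [0.1239 0.1316 0.1383]
   mixer-ish x,y ranges [[0.1194, 0.0326], [0.1349, 0.0528]]
blue [314.6 191.8] [301 181  29  22 404] [ 0.5987 -0.1114  0.096 ] [ 0.6069 -0.1137  0.1295] z [0.1232 0.1295 0.1339]
   mixer-ish x,y ranges [[0.1186, -0.0007], [0.1344, 0.0216]]
blue [349.1 192.1] [336 181  28  22 383] [ 0.5914 -0.1436  0.096 ] [ 0.6004 -0.1423  0.1305] z [0.1235 0.1305 0.1365]
   mixer-ish x,y ranges [[0.1191, -0.029], [0.1347, -0.0088]]
blue [384.4 192.4] [371 182  29  21 425] [ 0.5833 -0.1767  0.096 ] [ 0.5941 -0.1712  0.132 ] z [0.1231 0.132  0.1402]
   mixer-ish x,y ranges [[0.1195, -0.0578], [0.1351, -0.0391]]
blue [422.6 192.1] [406 182  34  21 469] [ 0.5754 -0.2117  0.096 ] [ 0.5857 -0.2036  0.128 ] z [0.1229 0.128  0.1317]
   mixer-ish x,y ranges [[0.1184, -0.0941], [0.1347, -0.0706]]
block ((602.8419189453125, -129.1285858154297), (206.26516723632812, 52.66183090209961), 76.72809600830078) 0.10702600149993427 [ 219  157  229   57 9126]
```

View pics/c2.png

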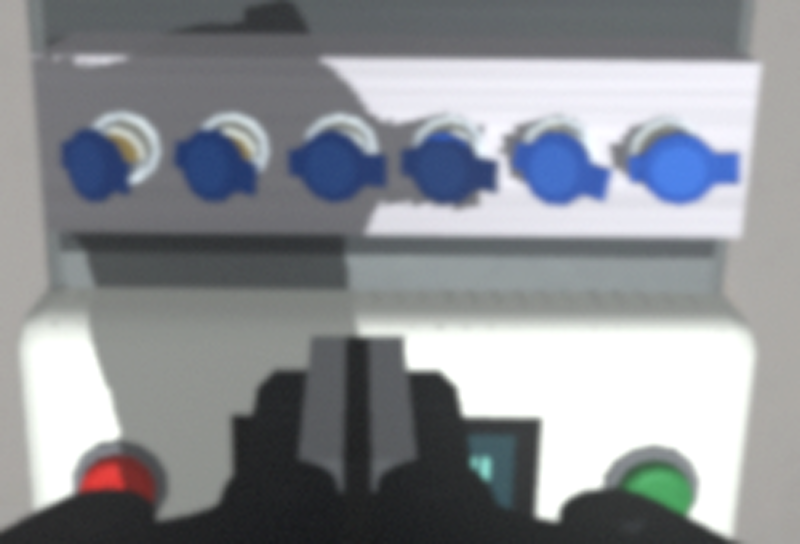

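The zoom shows six lids from (95,165) to (680,165), hinges left and tabs right, on the block's mid-line. The block centre is about (0.603,-0.128) with yaw -0.232. Next I go to the left end, above the start of the row.

```bash
cat >> h.py <<'E'
BC=np.array([.603,-.128]);yw=-.2316
ex=np.array([np.cos(yw),np.sin(yw)]);ey=np.array([-ex[1],ex[0]])
def rel():
    s=r.get_state();p=s["ee_pos"];d=p[:2]-BC
    print("t",round(s["time_s"],2),"row x,y mm",(d@ex*1000).round(1),(d@ey*1000).round(1),"z",(p[2]*1000).round(2),"rot",s["tool_rot"].round(4),"F",s["contact_force"].round(1))
E
python3 -c "from h import *
rel()"
```

```text
t 1.7 row x,y mm 0.9 6.2 z 261.92 rot [-3.141e+00 -6.000e-04 -2.283e-01] F [0.3 0.7 0.2]
```

Call:
step_arm([
  [0, -3, 0, 0, 1],
  [0, -6.5, 2, 0, 1],
  [0, -9.5, 5, 0, 1],
  [0, -10.6, 8, 0, 1],
  [0, -10.6, 10.5, 0, 1],
  [0, -10.6, 12.0, 0, 1],
  [0, -10.6, 12.5, 0, 1],
  [0, -10.6, 12.5, 0, 1],
  [0, -10.6, 12.5, 0, 1],
])

```text
time_s: 2.82
ee_pos: [0.6297, -0.0217, 0.1375]
tool_rot: [-3.141, -0.002, -0.233]
contact_force: [0.5, -0.1, -0.9]
opening: -0.002
grasp_force: 0.0
```

```bash
python3 -c "from h import *
rel()
im,d=r.snapshot('wrist');cv2.imwrite('pics/w3.png',im[60:360,120:520]);rel()"
```

```text
t 2.83 row x,y mm 1.6 109.6 z 137.47 rot [-3.1412e+00 -2.0000e-03 -2.3260e-01] F [ 0.5 -0.1 -0.9]
t 2.88 row x,y mm 1.5 109.7 z 137.37 rot [-3.1413e+00 -1.9000e-03 -2.3250e-01] F [-0.1 -0.2 -0.3]
```

View pics/w3.png

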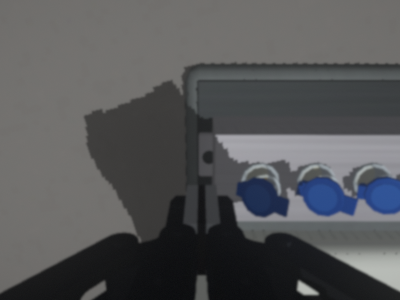

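The wrist crop shows the shut fingertips at (203,190), just left of lid 1 at (262,197) and in line with the row. Now the first, high pass.

Call:
step_arm([
  [0, 0, 0.4, 0, 1],
  [0, 0, 0.7, 0, 1],
  [0, 1, 0.7, 0, 1],
  [0, 2, 0.7, 0, 1],
  [0, 3, 0.7, 0, 1],
  [0, 4, 0.7, 0, 1],
  [0, 4, 0.7, 0, 1],
])

```text
time_s: 3.75
ee_pos: [0.6195, -0.0623, 0.1294]
tool_rot: [3.141, -0.0, -0.235]
contact_force: [-0.3, 0.2, 0.9]
opening: -0.005
grasp_force: 0.3
```

```bash
python3 -c "from h import *
rel()"
```

```text
t 3.75 row x,y mm 1.0 67.8 z 129.37 rot [ 3.1406e+00 -2.0000e-04 -2.3450e-01] F [-0.3  0.2  0.9]
```

Call:
step_arm([
  [0, 1, 0, 0, 1],
  [0, 2, 0, 0, 1],
  [0, 3, 0, 0, 1],
  [0, 4, 0, 0, 1],
  [0, 5, 0, 0, 1],
  [0, 6, 0, 0, 1],
  [0, 7, 0, 0, 1],
  [0, 8, 0, 0, 1],
  [0, 9, 0, 0, 1],
])

```text
time_s: 4.88
ee_pos: [0.599, -0.1485, 0.1294]
tool_rot: [3.142, -0.0, -0.232]
contact_force: [-0.3, 0.4, 1.1]
opening: -0.0
grasp_force: 0.2
```

Call:
step_arm([
  [0, 1, 0, 0, 1],
  [0, 2, 0, 0, 1],
  [0, 3, 0, 0, 1],
  [0, 4, 0, 0, 1],
  [0, 5, 0, 0, 1],
  [0, 6, 0, 0, 1],
  [0, 7, 0, 0, 1],
  [0, 8, 0, 0, 1],
  [0, 9, 0, 0, 1],
  [0, 9, 0, 0, 1],
])

```text
time_s: 6.12
ee_pos: [0.5779, -0.237, 0.1292]
tool_rot: [3.141, 0.0, -0.234]
contact_force: [0.9, 0.1, -0.1]
opening: 0.001
grasp_force: 0.0
```

```bash
python3 -c "from h import *
rel()
im,d=r.snapshot('scene');cv2.imwrite('pics/s4.png',cv2.resize(im[140:220,270:400],None,fx=6,fy=6,interpolation=cv2.INTER_CUBIC))"
```

```text
t 6.12 row x,y mm 0.5 -111.8 z 129.23 rot [ 3.1409e+00  1.0000e-04 -2.3420e-01] F [ 0.9  0.1 -0.1]
```

View pics/s4.png

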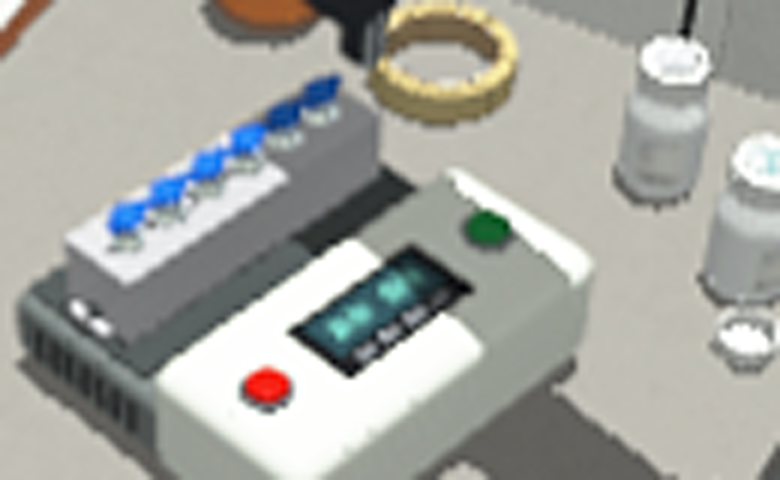

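The scene crop shows all six lids lowered, with no tube moved. Now I return above the row for a lower pass.

Call:
step_arm([
  [0, 0, -1.5, 0, 1],
  [0, -2, -3, 0, 1],
  [0, -6, -3, 0, 1],
  [0, -11, -3, 0, 1],
  [0, -16, -3, 0, 1],
  [0, -20, -3, 0, 1],
  [0, -22.2, -2, 0, 1],
  [0, -22.2, 0, 0, 1],
  [0, -22.2, 0.2, 0, 1],
  [0, -22.2, 0.25, 0, 1],
  [0, -22.2, 0.25, 0, 1],
])

```text
time_s: 7.55
ee_pos: [0.63, -0.0195, 0.128]
tool_rot: [-3.141, -0.002, -0.233]
contact_force: [0.9, 0.0, 0.3]
opening: -0.005
grasp_force: 0.0
```

```bash
python3 -c "from h import *
rel()"
```

```text
t 7.55 row x,y mm 1.4 111.8 z 127.96 rot [-3.1412e+00 -1.8000e-03 -2.3270e-01] F [0.9 0.  0.3]
```

Call:
step_arm([
  [0, 1, 0, 0, 1],
  [0, 2, 0, 0, 1],
  [0, 3, 0, 0, 1],
  [0, 4, 0, 0, 1],
  [0, 5, 0, 0, 1],
  [0, 6, 0, 0, 1],
  [0, 7, 0, 0, 1],
  [0, 8, 0, 0, 1],
  [0, 9, 0, 0, 1],
  [0, 10, 0, 0, 1],
  [0, 11, 0, 0, 1],
])

```text
time_s: 8.93
ee_pos: [0.6039, -0.1272, 0.1268]
tool_rot: [3.141, 0.0, -0.232]
contact_force: [0.6, 0.3, -0.1]
opening: -0.0
grasp_force: 0.2
```

Call:
step_arm([
  [0, 1, 0, 0, 1],
  [0, 2, 0, 0, 1],
  [0, 3, 0, 0, 1],
  [0, 4, 0, 0, 1],
  [0, 5, 0, 0, 1],
  [0, 6, 0, 0, 1],
  [0, 7, 0, 0, 1],
  [0, 8, 0, 0, 1],
  [0, 9, 0, 0, 1],
  [0, 10, 0, 0, 1],
  [0, 11.2, 0, 0, 1],
  [0, 11.2, 0, 0, 1],
])

```text
time_s: 10.42
ee_pos: [0.5777, -0.2373, 0.1267]
tool_rot: [3.141, 0.0, -0.235]
contact_force: [0.3, -0.3, -0.1]
opening: 0.0
grasp_force: 0.0
```

```bash
python3 -c "from h import *
rel()"
```

```text
t 10.43 row x,y mm 0.5 -112.2 z 126.66 rot [ 3.1407e+00  3.0000e-04 -2.3470e-01] F [ 0.3 -0.3 -0.1]
```

Call:
step_arm([
  [0, 0, -1.5, 0, 1],
  [0, -2, -3, 0, 1],
  [0, -6, -3, 0, 1],
  [0, -11, -3, 0, 1],
  [0, -16, -3, 0, 1],
  [0, -20, -3, 0, 1],
  [0, -22.2, -2, 0, 1],
  [0, -22.2, 0, 0, 1],
  [0, -22.2, 0.15, 0, 1],
  [0, -22.2, 0.15, 0, 1],
  [0, -22.2, 0.15, 0, 1],
])

```text
time_s: 11.8
ee_pos: [0.6301, -0.0195, 0.1266]
tool_rot: [-3.141, -0.002, -0.233]
contact_force: [-0.1, -0.4, 1.2]
opening: 0.004
grasp_force: 0.0
```

```bash
python3 -c "from h import *
rel()"
```

```text
t 11.8 row x,y mm 1.5 111.8 z 126.55 rot [-3.1412e+00 -1.9000e-03 -2.3260e-01] F [-0.1 -0.4  1.2]
```

Third pass goes at about shut-lid height, with a force check over tube 1.

Call:
step_arm([
  [0, 1, 0, 0, 1],
  [0, 2, 0, 0, 1],
  [0, 3, 0, 0, 1],
  [0, 3.8, 0, 0, 1],
  [0, 4.2, 0, 0, 1],
])

```text
time_s: 12.42
ee_pos: [0.6197, -0.0611, 0.1254]
tool_rot: [-3.142, -0.0, -0.233]
contact_force: [0.1, 1.3, 1.9]
opening: 0.001
grasp_force: 0.6
```

```bash
python3 -c "from h import *
rel()"
```

```text
t 12.43 row x,y mm 0.9 69.0 z 125.44 rot [-3.1415e+00 -3.0000e-04 -2.3300e-01] F [0.1 1.3 1.9]
```

Call:
step_arm([
  [0, 1, 0, 0, 1],
  [0, 2, 0, 0, 1],
  [0, 3, 0, 0, 1],
  [0, 4, 0, 0, 1],
  [0, 5, 0, 0, 1],
  [0, 6, 0, 0, 1],
  [0, 7, 0, 0, 1],
  [0, 8, 0, 0, 1],
  [0, 9, 0, 0, 1],
])

```text
time_s: 13.55
ee_pos: [0.5991, -0.1483, 0.1255]
tool_rot: [-3.141, -0.0, -0.232]
contact_force: [0.3, 2.9, 2.6]
opening: -0.003
grasp_force: 1.4
```

Call:
step_arm([
  [0, 1, 0, 0, 1],
  [0, 2, 0, 0, 1],
  [0, 3, 0, 0, 1],
  [0, 4, 0, 0, 1],
  [0, 5, 0, 0, 1],
  [0, 6, 0, 0, 1],
  [0, 7, 0, 0, 1],
  [0, 8, 0, 0, 1],
  [0, 9, 0, 0, 1],
  [0, 9.2, 0, 0, 1],
])

```text
time_s: 14.8
ee_pos: [0.5769, -0.2393, 0.1247]
tool_rot: [3.141, 0.001, -0.234]
contact_force: [0.1, 0.9, -0.2]
opening: -0.004
grasp_force: 0.0
```

```bash
python3 -c "from h import *
rel()"
```

```text
t 14.8 row x,y mm 0.1 -114.3 z 124.75 rot [ 3.1405e+00  1.2000e-03 -2.3430e-01] F [ 0.1  0.9 -0.2]
```

Call:
step_arm([
  [0, 0, -1.5, 0, 1],
  [0, -2, -3, 0, 1],
  [0, -6, -3, 0, 1],
  [0, -11, -3, 0, 1],
  [0, -16, -3, 0, 1],
  [0, -20, -3, 0, 1],
  [0, -22.2, -2, 0, 1],
  [0, -22.2, -0.5, 0, 1],
  [0, -22.2, 0.05, 0, 1],
  [0, -22.2, 0.05, 0, 1],
])

```text
time_s: 16.05
ee_pos: [0.6284, -0.023, 0.1243]
tool_rot: [3.14, 0.001, -0.234]
contact_force: [-0.2, 0.1, -0.5]
opening: 0.002
grasp_force: 0.0
```

```bash
python3 - <<'E'
from h import *
rel()
i=r.camera_info("wrist");im,d=r.snapshot("wrist");P=cloud("wrist",d,i);np.savez("pics/w5.npz",im=im,d=d)
hsv=cv2.cvtColor(im,cv2.COLOR_BGR2HSV);b=cv2.inRange(hsv,(98,110,25),(128,255,255));N,L,S,C=cv2.connectedComponentsWithStats(b)
for k in range(1,N):
    q=P[L==k];m=(q[:,:2]-BC)@np.c_[ex,ey]
    if S[k,4]>80: print(C[k].round(),S[k,4],"y",np.percentile(m[:,1],[3,97]).round(4),"z",np.percentile(q[:,2],[3,50,97]).round(4),"slope dz/d(-y)",-np.polyfit(m[:,1],q[:,2],1)[0].round(3))
im,d=r.snapshot("scene");cv2.imwrite("pics/s5.png",cv2.resize(im[145:195,275:345],None,fx=10,fy=10,interpolation=cv2.INTER_CUBIC))
E
```

```text
t 16.05 row x,y mm 0.7 108.0 z 124.31 rot [ 3.1404e+00  1.0000e-03 -2.3440e-01] F [-0.2  0.1 -0.5]
[386. 261.] 1487 y [0.064  0.0888] z [0.1226 0.1242 0.1255] slope dz/d(-y) -0.229
[452. 262.] 1551 y [0.0326 0.0579] z [0.1225 0.1242 0.1254] slope dz/d(-y) -0.737
[562. 261.] 3867 y [-0.0418  0.0257] z [0.1217 0.1241 0.1254] slope dz/d(-y) -0.125
```

View pics/s5.png

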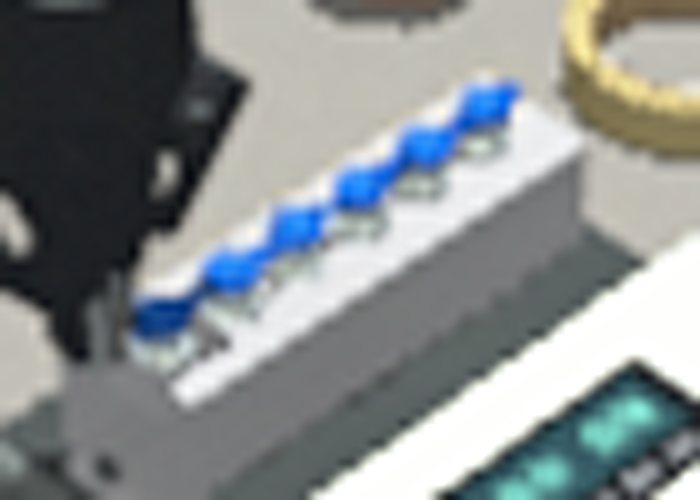

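The crop shows six flat lids in line from (160,315) to (490,100), none standing up. During the last pass the tips rested at z 0.1254–0.1255 with 2–3 N, which matches the shut-lid height. I'll lift to beside the green key, and check the lids and key from there.

Call:
step_arm([
  [0, 0, -2, 0, 1],
  [0, 0, -5, 0, 1],
  [-3, 2, -6, 0, 1],
  [-7, 6, -6, 0, 1],
  [-10, 10, -6, 0, 1],
  [-12, 13, -6, 0, 1],
  [-12.6, 14.8, -6, 0, 1],
  [-12.6, 14.8, -6, 0, 1],
  [-12.6, 14.8, -6, 0, 1],
])

```text
time_s: 17.27
ee_pos: [0.4731, -0.1359, 0.1852]
tool_rot: [-3.141, -0.001, -0.232]
contact_force: [-0.1, 0.3, -0.6]
opening: 0.003
grasp_force: 0.0
```

```bash
python3 - <<'E'
from h import *
rel()
i=r.camera_info("wrist");im,d=r.snapshot("wrist");P=cloud("wrist",d,i);cv2.imwrite("pics/w6.png",im)
rel()
hsv=cv2.cvtColor(im,cv2.COLOR_BGR2HSV);b=cv2.inRange(hsv,(98,110,25),(128,255,255))
q=P[b>0];m=(q[:,:2]-BC)@np.c_[ex,ey];z=q[:,2]
for k in range(6):
    y0=.0775-.031*k;s=(np.abs(m[:,0])<.009)&(m[:,1]<y0+.008)&(m[:,1]>y0-.012)&(z>.1)
    if s.sum()>50:
        t=s&(np.abs(z-np.median(z[s]))<.006);print(k+1,t.sum(),np.median(z[t]).round(4),"slope",-np.polyfit(m[t,1],z[t],1)[0].round(3),np.percentile(z[t],98).round(4))
g=cv2.inRange(hsv,(45,100,25),(90,255,255));N,L,S,C=cv2.connectedComponentsWithStats(g)
for k in range(1,N):
    if S[k,4]>80:
        x0,y0,w,h=S[k,:4];print("green",S[k],C[k].round(1),onz("wrist",(x0+w/2-.5,y0+h/2-.5),.096,i)[0].round(4),np.median(P[L==k],0).round(4))
im,d=r.snapshot("scene");hs=cv2.cvtColor(im,cv2.COLOR_BGR2HSV)
E
```

```text
t 17.27 row x,y mm -124.6 -37.5 z 185.22 rot [-3.1411e+00 -1.2000e-03 -2.3170e-01] F [-0.1  0.3 -0.6]
t 17.32 row x,y mm -124.6 -37.2 z 185.1 rot [-3.141e+00 -9.000e-04 -2.310e-01] F [ 0.3 -0.1  0.2]
1 677 0.1244 slope -0.031 0.1259
2 685 0.1242 slope -0.027 0.1259
3 659 0.1243 slope -0.026 0.1258
4 658 0.1244 slope -0.023 0.126
5 674 0.1243 slope -0.02 0.1259
6 627 0.1243 slope -0.02 0.1259
green [379 187  30  30 699] [393. 202.] [ 0.4644 -0.1881  0.096 ] [ 0.4638 -0.1877  0.095 ]
```

View pics/w6.png

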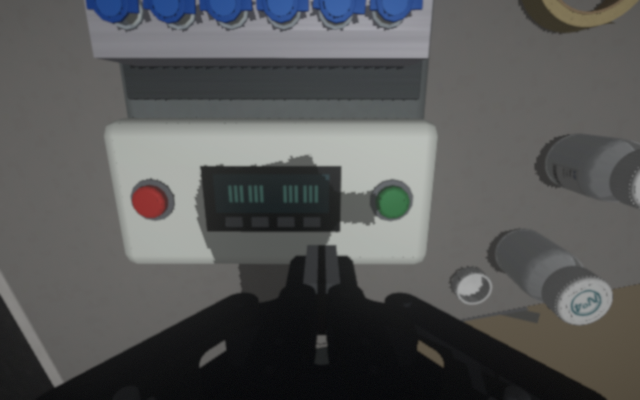

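The picture shows both keys free, the green one whole at (393,202), and all lids flat at the top edge. All six lids are at the same height, so they're shut. Next is the green key at (0.464,-0.188).

Call:
step_arm([
  [0.1, 2.5, 0, 0, 1],
  [0.2, 5.2, 2, 0, 1],
  [0.2, 5.2, 5, 0, 1],
  [0.2, 5.2, 7.5, 0, 1],
  [0.2, 5.2, 8, 0, 1],
  [0.2, 5.2, 8, 0, 1],
  [0.2, 5.2, 8, 0, 1],
])

```text
time_s: 18.25
ee_pos: [0.4633, -0.1875, 0.1059]
tool_rot: [3.141, -0.002, -0.232]
contact_force: [0.2, -0.7, 0.1]
opening: 0.001
grasp_force: 0.0
```

```bash
python3 -c "from h import *
rel()"
```

```text
t 18.25 row x,y mm -122.3 -90.0 z 105.86 rot [ 3.1414e+00 -2.2000e-03 -2.3160e-01] F [ 0.2 -0.7  0.1]
```

Call:
step_arm([
  [0, 0, 0.6, 0, 1],
  [0, 0, 1.0, 0, 1],
  [0, 0, 1.3, 0, 1],
  [0, 0, 1.5, 0, 1],
  [0, 0, 1.6, 0, 1],
  [0, 0, 1.6, 0, 1],
])

```text
time_s: 19.0
ee_pos: [0.4626, -0.1876, 0.0908]
tool_rot: [3.141, -0.0, -0.232]
contact_force: [-5.3, 2.4, 17.6]
opening: 0.001
grasp_force: 9.3
```

```bash
python3 -c "from h import *
rel()"
```

```text
t 19.0 row x,y mm -123.0 -90.2 z 90.81 rot [ 3.141e+00 -4.000e-04 -2.324e-01] F [-5.3  2.4 17.6]
```

The key bottomed at z 0.0908 with 17.6 N. I'll lift off and check.

Call:
step_arm([
  [0, 0, -1.5, 0, 1],
  [0, 0, -5, 0, 1],
  [0, -2.5, -9, 0, 1],
  [0, -5, -10, 0, 1],
  [0, -5, -10, 0, 1],
  [0, -5, -10, 0, 1],
  [0, -5, -10, 0, 1],
])

```text
time_s: 19.88
ee_pos: [0.4729, -0.1399, 0.1879]
tool_rot: [3.141, 0.002, -0.234]
contact_force: [0.8, 0.4, -0.2]
opening: -0.001
grasp_force: 0.0
```

```bash
python3 - <<'E'
from h import *
rel()
i=r.camera_info("wrist");im,d=r.snapshot("wrist");P=cloud("wrist",d,i)
hsv=cv2.cvtColor(im,cv2.COLOR_BGR2HSV);b=cv2.inRange(hsv,(98,110,25),(128,255,255))
q=P[b>0];m=(q[:,:2]-BC)@np.c_[ex,ey];z=q[:,2]
for k in range(6):
    y0=.0775-.031*k;s=(np.abs(m[:,0])<.009)&(m[:,1]<y0+.008)&(m[:,1]>y0-.012)&(z>.1)
    if s.sum()>50: print(k+1,s.sum(),np.median(z[s]).round(4),np.percentile(z[s],98).round(4))
r.hand_in();print("done")
E
```

```text
t 19.88 row x,y mm -123.9 -41.4 z 187.92 rot [ 3.1412e+00  1.9000e-03 -2.3400e-01] F [ 0.8  0.4 -0.2]
1 770 0.1244 0.1261
2 767 0.1243 0.1257
3 733 0.1243 0.126
4 724 0.1244 0.1259
5 743 0.1243 0.1259
6 689 0.1243 0.126
the job is handed in; nothing more can be done
done
```

By the last camera check all six lids are shut, closed left to right in three light passes (2–4 N read at the pauses). The green start key was then pressed to its stop (17.6 N), I never went near the red key, and I handed the job in at about 20 s.

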